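# Unload the bridge-blank press

### The job

The guitar bridge blanks in the press have set. Undo the black clamp knob completely (nobody remembers which way its thread runs, so try both ways and feel), swing the clamp bar up and back until it rests open by itself, then slide every blank out towards the front from under the rail and lay them all flat on the floor of the wooden tray, side by side and not on top of one another. When all are in the tray, swing the empty clamp bar back down, and leave the other things on the bench alone.

Things in the scene. Friction and masses are not known exactly. Their poses are not given: they have to be found in the camera images.
- press: Fixed plywood press, 360 mm wide (y), 20 mm thick; origin on its underside; x runs from its open front (-100 mm) to its hinge side (+120). At x = 30 to 66 an aluminium rail, top 40 mm up, has 4 front-open pockets 40 wide, 13 high, 28 deep at y = 105, 45, -15, -75 mm; the blanks' rear 26 mm lie in them: draw a blank 30 mm or more to the front (-x) before lifting it.
- clamp_bar (a joint): Angle of the steel U-shaped clamp bar: two arms hinged at the back of the press, 24 x 14 mm crossbar over the blanks at press x = -20 mm. 0 = down on the blanks (-0.03 if empty), grows upward, upright at 1.5, limit 1.85, where it leans back and stays by its weight (0.55 kg). Free hinge: falls shut if let go before upright. Cannot rise until the knob is undone.
- bar_lug (a point): Centre of the bar's black grip lug, at the front of the crossbar: 18 mm wide along press y, 30 x 18 mm the other way. Bar down: at press (-57, 15, 63) mm; it circles the hinge axis at 144 mm. Pinched across y from above, it pivots between the fingers as the bar swings.
- bar_hinge (a point): Point on the hinge axis of the clamp bar, at press (85, 0, 37) mm. Its axes are those of the press.
- screw_knob (a joint): Angle the clamp knob has been undone: 0 = tight (hard stop), grows as it is undone, 3.0 = end stop. The bar comes free at about 2.3; it counts as undone beyond 2.5. Friction 0.12 N m. Which way it turns is not marked: it starts within 0.15 of tight, and turned the wrong way it soon meets the stop.
- knob_grip (a point): Centre of the round black knob, 42 mm across, 26 mm high, white line on top, axis vertical while the bar is down (then at press (-20, -128, 69) mm). Its underside is 12 mm above the crossbar, on which it rides.
- blank1: Dark rosewood bridge blank 150 x 30 x 10 mm, 45 g. Origin at its centre, x along its length, z through its thickness. Starts flat on the press base along press x, in the pocket at press y = 105 mm, centre at press x = -20 mm, z = 25. Two to four of the four blanks are present; an absent one has no pose.
- blank2: Dark rosewood bridge blank 150 x 30 x 10 mm, 45 g. Origin at its centre, x along its length, z through its thickness. Starts flat on the press base along press x, in the pocket at press y = 45 mm, centre at press x = -20 mm, z = 25. Two to four of the four blanks are present; an absent one has no pose.
- blank3: Dark rosewood bridge blank 150 x 30 x 10 mm, 45 g. Origin at its centre, x along its length, z through its thickness. Starts flat on the press base along press x, in the pocket at press y = -15 mm, centre at press x = -20 mm, z = 25. Two to four of the four blanks are present; an absent one has no pose.
- blank4: Dark rosewood bridge blank 150 x 30 x 10 mm, 45 g. Origin at its centre, x along its length, z through its thickness. Starts flat on the press base along press x, in the pocket at press y = -75 mm, centre at press x = -20 mm, z = 25. Two to four of the four blanks are present; an absent one has no pose.
- tray: Loose open wooden tray, 200 mm (its x) by 290 mm (its y), 18 mm high, walls and floor 6 mm thick, 0.7 kg. Origin at the centre of its underside. Stands beside the press.
- glue: Glue bottle, 56 mm in diameter, 150 mm tall, origin at the centre of its underside. Bystander.
- mallet: Small hammer lying on the bench. Bystander.
- plane: Small hand plane, 160 x 50 mm, on the bench. Bystander.

How it is judged (in metres and radians):
On the way, in this order (a step that is already met when the one before it is completed fails the run):
1. the clamp knob is undone (beyond 2.5 rad) with the bar still down (value of joint screw_knob above 2.5 rad and value of joint clamp_bar below 0.3 rad), for 0.1 s.
2. the clamp bar has been swung up past upright (beyond 1.5 rad) with every blank still in its pocket (value of joint clamp_bar above 1.5 rad and x of each of blank1, blank2, blank3, blank4 in the frame of press above -0.045 m), for 0.2 s.
3. every blank lies flat on the floor of the tray while the bar is still up (value of joint clamp_bar above 1.2 rad and x of blank1 in the frame of tray between -0.08 and 0.08 m and y of blank1 in the frame of tray between -0.128 and 0.128 m and z of blank1 in the frame of tray between 0.008 and 0.0165 m and angle between the z axis of each of blank1, blank2, blank3, blank4 and the z axis of tray, either way round below 0.1 rad and x of blank2 in the frame of tray between -0.08 and 0.08 m and y of blank2 in the frame of tray between -0.128 and 0.128 m and z of blank2 in the frame of tray between 0.008 and 0.0165 m and x of blank3 in the frame of tray between -0.08 and 0.08 m and y of blank3 in the frame of tray between -0.128 and 0.128 m and z of blank3 in the frame of tray between 0.008 and 0.0165 m and x of blank4 in the frame of tray between -0.08 and 0.08 m and y of blank4 in the frame of tray between -0.128 and 0.128 m and z of blank4 in the frame of tray between 0.008 and 0.0165 m), for 0.2 s.
At the end, for the whole second after the job is handed in: The clamp bar is down (below 0.12 rad). Every blank lies at rest flat in the tray: its centre within 80 mm (tray x) and 128 mm (tray y) of the tray's centre and 8 to 16.5 mm above the tray's underside (so not stacked), tilted under 0.1 rad to the tray (value of joint clamp_bar below 0.12 rad and linear speed of each of tray, blank1, blank2, blank3, blank4 below 0.02 m/s and x of blank1 in the frame of tray between -0.08 and 0.08 m and y of blank1 in the frame of tray between -0.128 and 0.128 m and z of blank1 in the frame of tray between 0.008 and 0.0165 m and angle between the z axis of each of blank1, blank2, blank3, blank4 and the z axis of tray, either way round below 0.1 rad and x of blank2 in the frame of tray between -0.08 and 0.08 m and y of blank2 in the frame of tray between -0.128 and 0.128 m and z of blank2 in the frame of tray between 0.008 and 0.0165 m and x of blank3 in the frame of tray between -0.08 and 0.08 m and y of blank3 in the frame of tray between -0.128 and 0.128 m and z of blank3 in the frame of tray between 0.008 and 0.0165 m and x of blank4 in the frame of tray between -0.08 and 0.08 m and y of blank4 in the frame of tray between -0.128 and 0.128 m and z of blank4 in the frame of tray between 0.008 and 0.0165 m); the robot touches nothing.
It fails at once if the glue is disturbed (moved over 40 mm) (distance of glue from where it was at the start of the episode above 0.04 m).
It fails at once if the mallet is disturbed (moved over 40 mm) (distance of mallet from where it was at the start of the episode above 0.04 m).
It fails at once if the plane is disturbed (moved over 40 mm) (distance of plane from where it was at the start of the episode above 0.04 m).
It fails at once if the glue bottle is tipped over (angle between glue's own z axis and vertical above 0.6 rad).
Of blank1, blank2, blank3, blank4 only 2 to 4 are there at a start; the rules pass over those that are not, and their reading is None.
At some moment in a run one of tray may be knocked a few centimetres aside while the robot is not near it.
Once in a run the grip may slacken for a moment while it holds something.
It also fails if it takes over 210 s, if anything falls off the work surface, if the arm or the gripper's body presses on something with over 40 N, if the wrist force passes 120 N, or if a joint passes its speed limit or range.

### The arm

A 7-joint arm with a two-finger parallel gripper is mounted at the origin on the work surface. World frame = base frame: x ahead of the robot, y to its left, z up, the work surface at z = 0. Lengths are in m, angles in degrees, forces in N, time in s.
With the tool pointing down it reaches from about 0.4 to 0.925 m from the base axis. Payload 5.6 kg.
Tool frame: the origin (TCP) lies midway between the tips of the shut fingers; the grasp point (between the pads) lies 19 mm behind it; z points along the fingers, y is the line along which they close (so a half turn about z gives the same grasp; the last joint's range is limited). The gripper opens to 85 mm and grips with 20 to 120 N. Pads are 22 mm wide; open, the fingers measure 114 mm over their backs; the gripper's body (76 mm by 85 mm) begins 54 mm behind the grasp point. The pads swing forward as they close: fully open they stand 13 mm farther back than shut.
Start: joints at [-67.036, 26.786, -0.665, 91.828, 0.344, 61.387, -3.226], TCP at [0.279, 0.587, 0.231] pointing down, gripper open.
Joint ranges: [-144.91, 144.91], [-17.63, 115.5], [-89.93, 88.59], [15.96, 139.68], [-74.01, 254.01], [8.47, 105.57], [-167.45, 167.45]. Speed limits (degrees/s): [147.25, 147.25, 180, 180, 180, 180, 180].

### API

Orientations are given as a 3x3 rotation matrix whose columns are the frame's x, y, z axes.
In Python, from rig import env, vision, sensors, sign_off gives the robot as it stands (env), with the cameras (vision), the job as plain functions and the readings (sensors).
- The arm moves only by the shell command python3 drive.py 'ROWS' [FORCE]. ROWS is a JSON list of rows, 1 to 8 of them, each written [[rx, ry, rz], [dx, dy, dz], opening]: a rotation vector rx, ry, rz in degrees, then dx, dy, dz in m, then the opening from 0.0 (shut) to 1.0 (fully open); each row is the pose to reach, as a shift and turn from the pose commanded when the command began, along the tool's axes at that moment; what a row does not reach only later rows make up. A row lasts 1/10 s, in which the tool goes at most 0.05 m and 8.59 degrees, less where a joint would pass 70% of its speed; a pose out of reach is approached as far as the arm can. The fingers move at their own pace and stop on an object; FORCE is the grip in N (left out, the last holds). Time passes only in rows, so rows that do not move let the fingers close. It prints the time, the measured TCP pose, the force, the opening and the grip force at its end. Input that does not fit is refused with a message, and nothing moves.
- sensors.read_state(): the state, without advancing time (a new reading comes with each control period).
- vision.grab_frame(name): name is "scene" or "top" or "wrist"; returns a dict with "img" (480x640x3 uint8, blue, green, red), "camera_matrix" (3x3 intrinsics, pixels), "origin" and "rotation" of the camera in the world; the wrist camera has in their place "T_tool_cam" (4x4, takes a point from camera to tool coordinates, whose origin is the TCP and whose axes are the flange's). Camera axes: x right, y down, z forward; pixel columns grow to the right and rows downward; lengths in m; the calibration is good to about 2 mm. A picture is of the moment at which its call begins: read the wrist's pose just before it. There is no depth.
- sign_off(): hands the job in; it is judged then, once.
The state is a dict: "time_s": time; "joint_pos": joint angles; "joint_velocities": joint speeds; "joint_torque": joint torques, N m; "ee_pos": TCP position; "ee_rot": TCP orientation; "contact_force": force on the tool from outside, world axes, zero at the start; "wrist_torque": the same for the moment, N m; "width": opening from 0.0 (shut) to 1.0 (fully open); "finger_force": force on a finger pad.
Only numpy, scipy, OpenCV 4.12 (cv2) and the standard library are available. Lean on these libraries where they do the work, as an engineer would, in place of code of your own. Each camera call takes 0.05 s, during which the arm holds its last target. There are 200 camera calls.

## Working session

There is one attempt and no reset: what is moved stays moved. The work goes in short steps, Python scripts to look and compute and a shell command to move; the robot and the scene stay as the last step left them, time stands still between calls to the robot, and variables do not carry over. Pictures are saved under pics/ and viewed, at most 14 in all, crops included, and the job is handed in when it is done.

```bash
ls; mkdir -p pics; python3 - <<'E'
from rig import env, vision, sensors, sign_off
import cv2,numpy as np
for n in ("top","scene"):
    f=vision.grab_frame(n); cv2.imwrite(f"pics/{n}0.png",f["img"])
    print(n,f["camera_matrix"].tolist(),np.round(f["origin"],4).tolist(),np.round(f["rotation"],4).tolist())
s=sensors.read_state();print({k:np.round(v,3).tolist() for k,v in s.items()})
E
```

```text
drive.py
pics
rig.py
top [[509.35647315511494, 0.0, 321.5408522212316], [0.0, 509.35647315511494, 236.8084744477993], [0.0, 0.0, 1.0]] [0.4854, -0.0453, 1.2662] [[0.0043, -0.9957, 0.0928], [-0.9998, -0.0025, 0.0204], [-0.0201, -0.0928, -0.9955]]
scene [[588.9778510475188, 0.0, 316.5152340293059], [0.0, 588.9778510475188, 241.67761719487854], [0.0, 0.0, 1.0]] [1.1307, 0.1049, 0.9855] [[-0.2333, 0.8141, -0.5318], [0.9724, 0.1994, -0.1213], [0.0073, -0.5454, -0.8381]]
{'time_s': 0.1, 'joint_pos': [-67.035, 26.831, -0.663, 91.874, 0.343, 61.386, -3.226], 'joint_velocities': [-0.111, -0.142, -0.067, -0.143, 0.073, -0.102, -0.08], 'joint_torque': [0.001, -53.351, 0.022, -25.196, 0.011, 0.004, 0.0], 'ee_pos': [0.279, 0.587, 0.23], 'ee_rot': [[-0.903, 0.429, -0.001], [0.429, 0.903, -0.001], [-0.0, -0.002, -1.0]], 'contact_force': [-0.904, 0.012, -0.209], 'wrist_torque': [-0.037, 0.022, -0.016], 'finger_force': 0.0, 'width': 1.0}
```

View pics/top0.png

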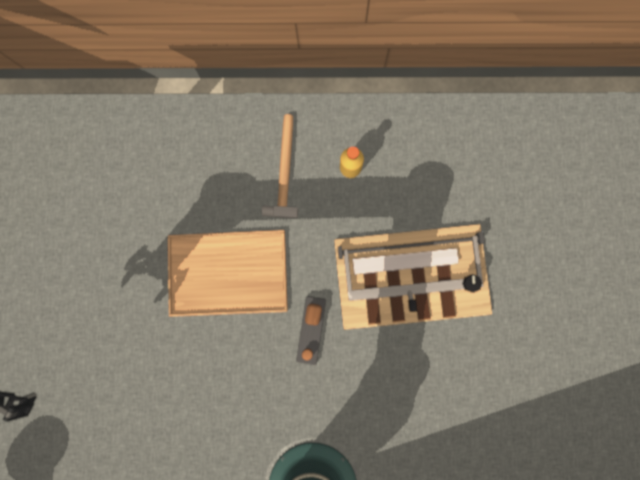

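View pics/scene0.png

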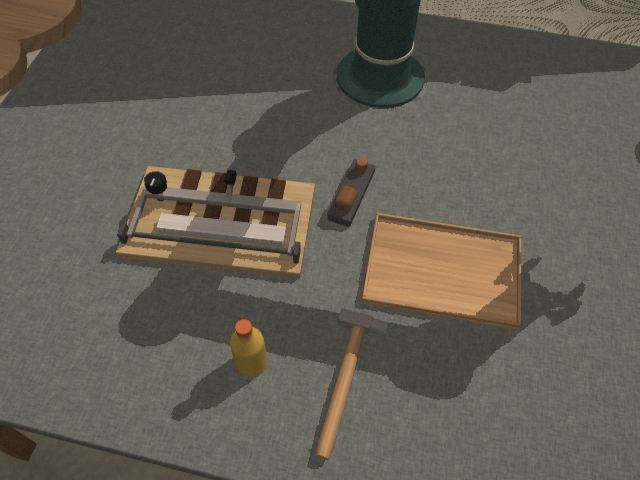

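The top view shows the press, rail and four blanks at about (345–490, 225–328). The knob is at (472,283), the lug at (412,305) and the tray at (168–287, 230–316). The plane (312,328), mallet and glue are clear of these. I'll enlarge crops to measure.

```bash
python3 - <<'E'
import cv2
i=cv2.imread("pics/top0.png")
cv2.imwrite("pics/c1.png",cv2.resize(i[215:340,330:500],None,fx=4.5,fy=4.5,interpolation=cv2.INTER_CUBIC))
cv2.imwrite("pics/c2.png",cv2.resize(i[222:372,160:330],None,fx=4,fy=4,interpolation=cv2.INTER_CUBIC))
E
```

```text
(no output)
```

View pics/c1.png

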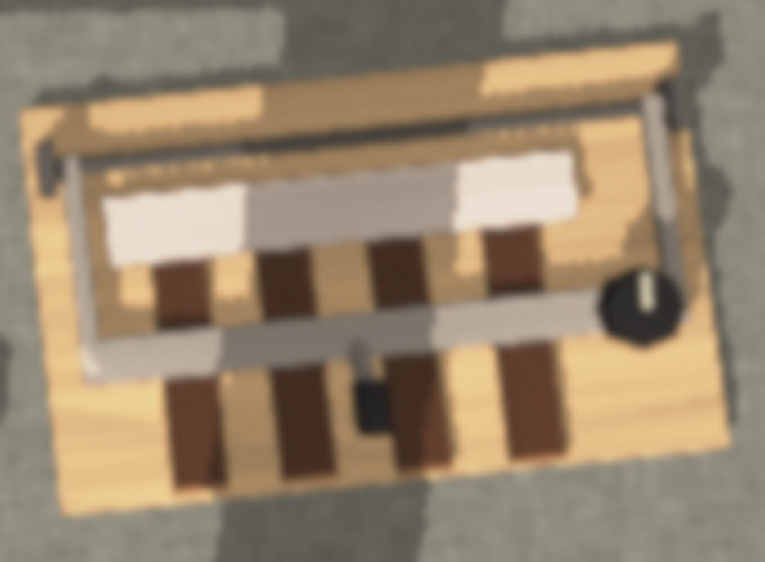

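View pics/c2.png

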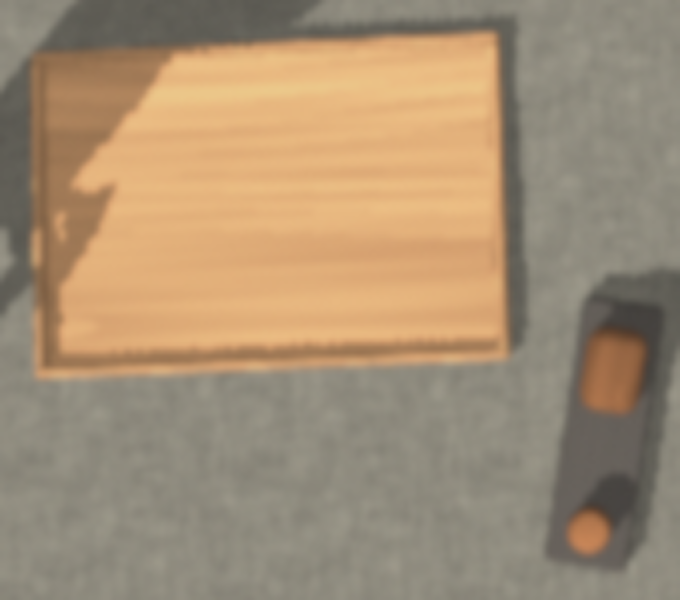

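Crop readings:
- **Press top face corners:** (22,110), (676,42), (731,446), (65,516).
- **Knob top:** about (642,305).
- **Lug:** about (374,407).
- **Tray rim corners:** (33,57), (498,33), (509,357), (40,378).

All four blanks are present.

```bash
cat > h.py <<'E'
from rig import env, vision, sensors, sign_off
import cv2, numpy as np
def ray(f,px,z):
    d=f["rotation"]@np.linalg.inv(f["camera_matrix"])@np.array([px[0],px[1],1.]); o=np.array(f["origin"])
    return o+d*(z-o[2])/d[2]
def fit(model,world):  # 2D rigid
    m=np.array(model);w=np.array(world)[:,:2]
    a=m-m.mean(0);b=w-w.mean(0)
    th=np.arctan2((a[:,0]*b[:,1]-a[:,1]*b[:,0]).sum(),(a*b).sum())
    R=np.array([[np.cos(th),-np.sin(th)],[np.sin(th),np.cos(th)]])
    t=w.mean(0)-R@m.mean(0)
    return th,t,np.abs(a@R.T-b).max()
def st():
    s=sensors.read_state(); return np.array(s["ee_pos"]),np.array(s["ee_rot"]),s
def go(target,Rt=None):
    """print shift and rotvec in tool axes from measured pose"""
    from scipy.spatial.transform import Rotation as Ro
    p,R,s=st(); d=R.T@(np.array(target)-p)
    rv=np.degrees(Ro.from_matrix(R.T@Rt).as_rotvec()) if Rt is not None else 0
    print("rot",np.round(rv,2),"d",np.round(d,4))
def down(ang):  # tool down, closing axis (tool y) at world angle ang rad
    y=np.array([np.cos(ang),np.sin(ang),0]);z=np.array([0,0,-1.]);return np.stack([np.cross(y,z),y,z],1)
E
python3 - <<'E'
from h import *
f=vision.grab_frame("top")
c=lambda p,o,k:((p[0]+.5)/k-.5+o[0],(p[1]+.5)/k-.5+o[1])
P=[ray(f,c(p,(330,215),4.5),.02) for p in [(22,110),(676,42),(731,446),(65,516)]]
print("press",fit([(.12,.18),(.12,-.18),(-.1,-.18),(-.1,.18)],P))
T=[ray(f,c(p,(160,222),4),.018) for p in [(33,57),(498,33),(509,357),(40,378)]]
print("tray",fit([(.1,.145),(.1,-.145),(-.1,-.145),(-.1,.145)],T)); 
th,t,_=fit([(.12,.18),(.12,-.18),(-.1,-.18),(-.1,.18)],P)
R=np.array([[np.cos(th),-np.sin(th)],[np.sin(th),np.cos(th)]])
for n,q,px,z in [("knob",(-.02,-.128),(642,305),.082),("lug",(-.057,.015),(374,407),.072)]:
    print(n,R@q+t,ray(f,c(px,(330,215),4.5),z)[:2])
for n,q in [("plane",(585,530)),("planefar",(660,305))]: print(n,ray(f,c(q,(160,222),4),.04))
fs=vision.grab_frame("scene"); print("knob scene",ray(fs,(156,182),.082))
E
```

```text
press (np.float64(0.10813458959044725), array([ 0.49607985, -0.2424215 ]), np.float64(0.001156710739341954))
tray (np.float64(0.05111884610801942), array([0.51216505, 0.21189693]), np.float64(0.00177291312003644))
knob [ 0.49001093 -0.37183235] [ 0.49118615 -0.36868419]
lug [ 0.43779392 -0.23366077] [ 0.43831747 -0.23296091]
plane [0.32045226 0.01566803 0.04      ]
planefar [ 0.45300974 -0.02825012  0.04      ]
knob scene [ 0.49677781 -0.36294934  0.082     ]
```

Fit residuals are under 2 mm, and the knob and lug match the predictions. Next I'll go above the knob through a waypoint.

```bash
python3 - <<'E'
from h import *
go((.5,.1,.23),down(np.radians(10)))
go((.4905,-.370,.16),down(np.radians(-37)))
E
```

```text
rot [-5.000e-02  4.000e-02  5.457e+01] d [-0.4086 -0.3447  0.0011]
rot [-4.0000e-02  6.0000e-02  1.0157e+02] d [-0.6018 -0.7731  0.0716]
```

```bash
python3 drive.py '[[[0,0,8],[-0.05,-0.04,0],1],[[0,0,54.6],[-0.409,-0.345,0],1],[[0,0,54.6],[-0.409,-0.345,0],1],[[0,0,54.6],[-0.409,-0.345,0],1],[[0,0,54.6],[-0.409,-0.345,0],1],[[0,0,54.6],[-0.409,-0.345,0],1],[[0,0,54.6],[-0.409,-0.345,0],1],[[0,0,54.6],[-0.409,-0.345,0],1]]'
python3 drive.py '[[[0,0,0],[0,0,0],1]]'
python3 - <<'E'
from h import *
go((.4905,-.370,.16),down(np.radians(-37))); print(st()[2]["joint_pos"])
E
```

```text
time_s: 1.0
ee_pos: [0.4452, 0.2211, 0.2315]
ee_rot: [[-0.172, 0.985, 0.0], [0.985, 0.172, 0.0], [0.0, 0.0, -1.0]]
contact_force: [0.6, 0.3, -0.5]
width: 1.002
finger_force: 0.0
time_s: 1.1
ee_pos: [0.4476, 0.2159, 0.2317]
ee_rot: [[-0.162, 0.987, 0.001], [0.987, 0.162, -0.002], [-0.002, 0.001, -1.0]]
contact_force: [-0.3, 0.1, 0.6]
width: 1.003
finger_force: 0.0
rot [ 0.11  0.1  46.32] d [-0.5849 -0.0526  0.0729]
[-45.99054635  11.78078401  18.62721963 113.91656231  -4.39232221
  54.96193754 -15.88879447]
```

```bash
python3 drive.py '[[[0,0,46.3],[-0.585,-0.053,0.0],1],[[0,0,46.3],[-0.585,-0.053,0],1],[[0,0,46.3],[-0.585,-0.053,0.0],1],[[0,0,46.3],[-0.585,-0.053,0.0],1],[[0,0,46.3],[-0.585,-0.053,0.0],1],[[0,0,46.3],[-0.585,-0.053,0.0],1],[[0,0,46.3],[-0.585,-0.053,0.0],1],[[0,0,46.3],[-0.585,-0.053,0.0],1]]' | head -2
python3 - <<'E'
from h import *
go((.4905,-.370,.16),down(np.radians(-37))); print(st()[2]["joint_pos"])
E
```

```text
time_s: 1.9
ee_pos: [0.4784, -0.1769, 0.2315]
rot [ 0.02 -0.05  0.73] d [-0.1486  0.124   0.0714]
[-16.75663549  14.68758485  39.30783857 113.25237369 -11.25313976
  55.7692294   -8.27094237]
```

```bash
python3 drive.py '[[[0,0,0.7],[-0.149,0.124,0.071],1],[[0,0,0.7],[-0.149,0.124,0.071],1],[[0,0,0.7],[-0.149,0.124,0.071],1],[[0,0,0.7],[-0.149,0.124,0.071],1],[[0,0,0.7],[-0.149,0.124,0.071],1],[[0,0,0.7],[-0.149,0.124,0.071],1],[[0,0,0.7],[-0.149,0.124,0.071],1]]' | head -2
python3 - <<'E'
from h import *
p,R,s=st()
f=vision.grab_frame("wrist");print(f["T_tool_cam"]);cv2.imwrite("pics/w1.png",f["img"])
# predicted pixels of knob top centre
T=np.array(f["T_tool_cam"]);K=f["camera_matrix"]
for q in [(.4905,-.370,.082),(.492,-.367,.082)]:
    c=np.linalg.inv(T)@np.r_[R.T@(np.array(q)-p),1]; print((K@c[:3]/c[2])[:2])
go((.4905,-.370,.052),down(np.radians(-37))); print(s["joint_pos"])
E
```

```text
time_s: 2.6
ee_pos: [0.4904, -0.3677, 0.1601]
[[ 9.41424265e-04 -9.62844108e-01 -2.70056175e-01  6.84226423e-02]
 [ 9.99999431e-01  7.71048871e-04  7.36972104e-04 -4.48156622e-05]
 [-5.01362739e-04 -2.70056716e-01  9.62844286e-01 -1.42977922e-01]
 [ 0.00000000e+00  0.00000000e+00  0.00000000e+00  1.00000000e+00]]
[317.94875326 255.36810801]
[316.9542716  250.12196561]
rot [-0.01 -0.08  0.1 ] d [-0.0025  0.0014  0.1085]
[  6.30559851  31.32672295  37.31713559 102.60341595 -23.02898219
  53.90737943  16.49138562]
```

View pics/w1.png

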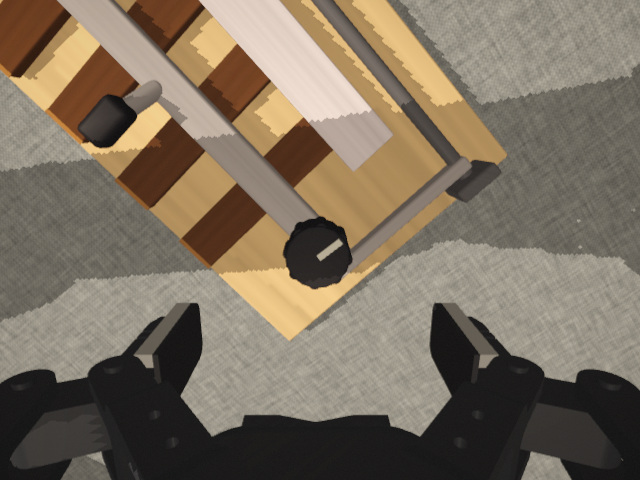

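The wrist view shows the knob centre at (318,252), which matches the prediction to about 1–2 mm. I'll go down and grip.

```bash
python3 drive.py '[[[0,0,0],[-0.001,0.001,0.05],1],[[0,0,0],[-0.001,0.001,0.09],1],[[0,0,0],[-0.001,0.001,0.107],1],[[0,0,0],[-0.001,0.001,0.107],1]]' | sed -n '2p;4,6p'
python3 drive.py '[[[0,0,0],[0,0,0],0],[[0,0,0],[0,0,0],0],[[0,0,0],[0,0,0],0],[[0,0,0],[0,0,0],0],[[0,0,0],[0,0,0],0],[[0,0,0],[0,0,0],0]]' 60| sed -n '2p;4,6p'
python3 -c "
from h import *;s=st()[2];print(s['wrist_torque'],s['joint_pos'][6])"
python3 drive.py '[[[0,0,-4],[0,0,0],0],[[0,0,-8],[0,0,0],0],[[0,0,-12],[0,0,0],0],[[0,0,-15],[0,0,0],0],[[0,0,-15],[0,0,0],0]]'| sed -n '2,6p'
python3 -c "
from h import *;s=st()[2];print(s['wrist_torque'],s['joint_pos'][6])"
```

```text
ee_pos: [0.4897, -0.3682, 0.0518]
contact_force: [-0.2, -0.6, 1.0]
width: 1.0
finger_force: 0.0
ee_pos: [0.4899, -0.3702, 0.0552]
contact_force: [-3.6, 4.2, 10.6]
width: 0.451
finger_force: 59.3
[0.82888655 0.82786294 0.06279504] 21.386359948520017
ee_pos: [0.4908, -0.3671, 0.0551]
ee_rot: [[0.375, 0.927, 0.001], [0.927, -0.375, 0.007], [0.007, -0.002, -1.0]]
contact_force: [-2.4, 9.7, 12.2]
width: 0.448
finger_force: 59.8
[ 2.23485706  0.57638539 -0.6018296 ] 33.49053797076391
```

```bash

python3 drive.py '[[[0,0,4],[0,0,0],0],[[0,0,8],[0,0,0],0],[[0,0,12],[0,0,0],0],[[0,0,15],[0,0,0],0],[[0,0,15],[0,0,0],0]]'| sed -n '2,6p'
python3 -c "
from h import *;s=st()[2];print(s['wrist_torque'],s['joint_pos'][6])"
python3 drive.py '[[[0,0,4],[0,0,0],0],[[0,0,8],[0,0,0],0],[[0,0,12],[0,0,0],0],[[0,0,15],[0,0,0],0],[[0,0,15],[0,0,0],0]]'| sed -n '2,6p'
python3 -c "
from h import *;s=st()[2];print(s['wrist_torque'],s['joint_pos'][6])
cv2.imwrite('pics/w2.png',vision.grab_frame('wrist')['img'][120:420,140:500])"
```

```text
ee_pos: [0.4919, -0.3676, 0.0552]
ee_rot: [[0.602, 0.799, 0.002], [0.799, -0.602, 0.005], [0.005, -0.001, -1.0]]
contact_force: [-1.2, 8.4, 10.2]
width: 0.446
finger_force: 59.7
[ 1.87148651  0.16005545 -0.13688307] 21.32501798928673
ee_pos: [0.4926, -0.3684, 0.0552]
ee_rot: [[0.788, 0.616, 0.004], [0.616, -0.788, 0.003], [0.005, -0.0, -1.0]]
contact_force: [1.3, 6.2, 8.0]
width: 0.451
finger_force: 59.4
[ 1.44240874 -0.34496776 -0.09711346] 9.137911235435906
```

View pics/w2.png

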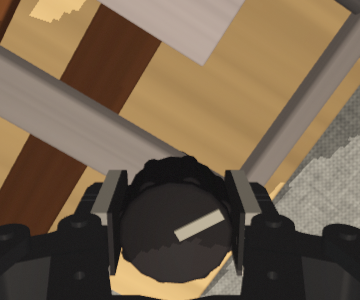

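The line slipped about 8° in the grip during the counter-clockwise try, with torque −0.6, against about −0.1 clockwise. So clockwise undoes it.

```bash

python3 drive.py '[[[0,0,8],[0,0,-0.002],0],[[0,0,16],[0,0,-0.002],0],[[0,0,24],[0,0,-0.002],0],[[0,0,32],[0,0,-0.002],0],[[0,0,40],[0,0,-0.002],0],[[0,0,48],[0,0,-0.002],0],[[0,0,56],[0,0,-0.002],0],[[0,0,60],[0,0,-0.002],0]]'| sed -n '2,6p'
python3 -c "
from h import *;s=st()[2];print(s['wrist_torque'],s['joint_pos'][6])"
python3 drive.py '[[[0,0,8],[0,0,0],0],[[0,0,16],[0,0,0],0],[[0,0,24],[0,0,0],0],[[0,0,32],[0,0,0],0],[[0,0,40],[0,0,0],0],[[0,0,48],[0,0,0],0],[[0,0,50],[0,0,0],0]]'| sed -n '2,6p'
python3 -c "
from h import *;p,R,s=st();print(s['wrist_torque'],s['joint_pos'],np.degrees(np.arctan2(R[1,1],R[0,1])))"
```

```text
ee_pos: [0.4935, -0.3727, 0.0565]
ee_rot: [[0.926, -0.378, 0.006], [-0.378, -0.926, -0.006], [0.008, 0.004, -1.0]]
contact_force: [6.7, -6.2, -8.1]
width: 0.445
finger_force: 61.4
[-1.46662545 -1.53612509  0.18727623] -40.73786288869419
ee_pos: [0.4908, -0.3752, 0.0566]
ee_rot: [[0.304, -0.953, 0.002], [-0.952, -0.304, -0.011], [0.011, 0.001, -1.0]]
contact_force: [2.9, -11.1, -7.4]
width: 0.45
finger_force: 62.0
[-2.52668283 -0.32888506  0.14035495] [ -6.65810759  52.41322952  60.45661321 105.95372355 -55.20650253
  56.46522353 -83.81242234] -162.27918261178004
```

```bash

python3 drive.py '[[[0,0,6],[0.003,0.001,0.001],0],[[0,0,12],[0.003,0.001,0.001],0],[[0,0,18],[0.003,0.001,0.001],0],[[0,0,24],[0.003,0.001,0.001],0],[[0,0,26],[0.003,0.001,0.001],0],[[0,0,26],[0.003,0.001,0.001],0]]'| sed -n '2,6p'
python3 -c "
from h import *;p,R,s=st();print(s['wrist_torque'],s['joint_pos'],np.degrees(np.arctan2(R[1,1],R[0,1])))
cv2.imwrite('pics/s3.png',cv2.resize(vision.grab_frame('scene')['img'][120:300,80:340],None,fx=3,fy=3))"
```

```text
ee_pos: [0.4887, -0.3755, 0.0553]
ee_rot: [[-0.142, -0.99, -0.001], [-0.99, 0.142, -0.003], [0.003, 0.001, -1.0]]
contact_force: [-4.3, -2.7, 1.4]
width: 0.45
finger_force: 62.8
[-0.83968847  0.86612824 -0.05101506] [  -8.37390753   55.84713328   64.81308679  105.97449925  -59.29784786
   60.28852496 -106.7077085 ] 171.84679467606801
```

View pics/s3.png

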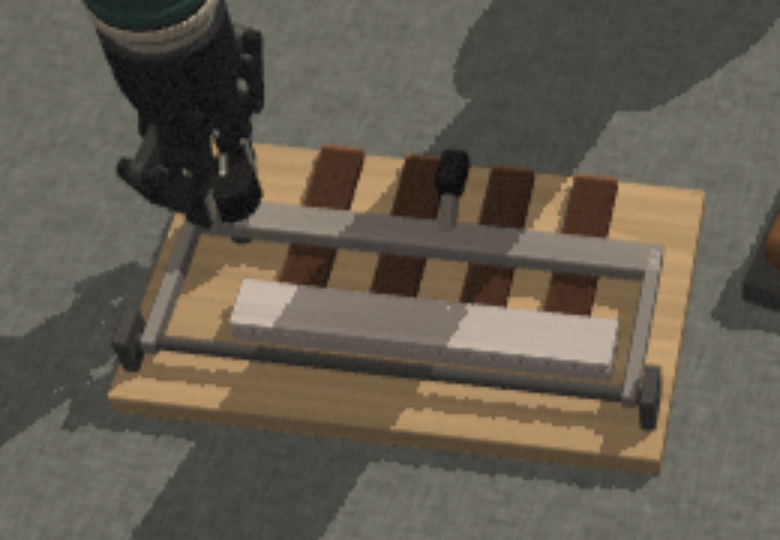

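```bash

python3 drive.py '[[[0,0,6],[0,0,0],0],[[0,0,12],[0,0,0],0],[[0,0,18],[0,0,0],0],[[0,0,18],[0,0,0],0]]'| sed -n '4,6p'
python3 -c "
from h import *;p,R,s=st();print(s['wrist_torque'],s['joint_pos'][6],np.degrees(np.arctan2(R[1,1],R[0,1])))"
python3 drive.py '[[[0,0,0],[0,0,0],1],[[0,0,0],[0,0,0],1],[[0,0,0],[0,0,0],1],[[0,0,0],[0,0,0],1],[[0,0,0],[0,0,-0.05],1],[[0,0,0],[0,0,-0.1],1],[[0,0,0],[0,0,-0.12],1],[[0,0,0],[0,0,-0.12],1]]'| sed -n '2,6p'
python3 -c "
from h import *
cv2.imwrite('pics/w4.png',vision.grab_frame('wrist')['img'][:360,100:560]);
go((.4378,-.2334,.17),down(np.radians(90+6.2)));go((.4378,-.2334,.17),down(np.radians(-90+6.2)))"
```

```text
contact_force: [-9.4, -5.1, 1.7]
width: 0.443
finger_force: 62.8
[-1.16676557  1.91826924  1.2166782 ] -122.96837496587847 153.94658240516742
ee_pos: [0.4913, -0.3748, 0.1776]
ee_rot: [[-0.438, -0.899, 0.005], [-0.899, 0.438, -0.003], [0.0, -0.006, -1.0]]
contact_force: [-0.0, 0.2, -0.1]
width: 1.0
finger_force: 0.0
rot [-0.1   0.11 57.81] d [-0.1029  0.1091  0.0051]
rot [-1.3000e-01 -1.2000e-01 -1.2219e+02] d [-0.1029  0.1091  0.0051]
```

View pics/w4.png

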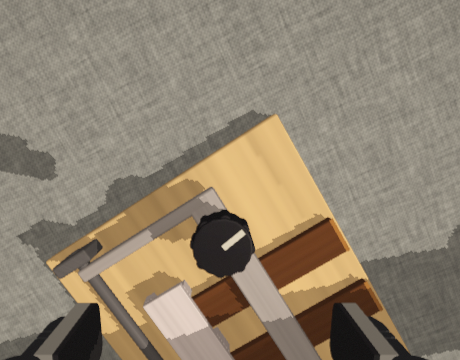

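The knob line has turned about 170° and now points to the press front. Torque of 1.2 N·m at the end stop confirms it, so the knob is undone. Next is the lug.

```bash

python3 drive.py '[[[0,0,-60],[-0.103,0.109,0],1],[[0,0,-60],[-0.103,0.109,0],1],[[0,0,-60],[-0.103,0.109,0],1],[[0,0,-60],[-0.103,0.109,0],1],[[0,0,-60],[-0.103,0.109,0],1],[[0,0,-60],[-0.103,0.109,0],1],[[0,0,-60],[-0.103,0.109,0],1],[[0,0,-60],[-0.103,0.109,0],1]]' | sed -n 2p
python3 drive.py '[[[0,0,-62],[0,0,0],1],[[0,0,-62],[0,0,0],1],[[0,0,-62],[0,0,0],1],[[0,0,-62],[0,0,0],1],[[0,0,-62],[0,0,0],1],[[0,0,-62],[0,0,0],1],[[0,0,-62],[0,0,0],1],[[0,0,-62],[0,0,0],1]]' | sed -n 2p
python3 - <<'E'
from h import *
p,R,s=st();print(s["joint_pos"])
f=vision.grab_frame("wrist");cv2.imwrite("pics/w5.png",f["img"][:400])
T=np.array(f["T_tool_cam"]);K=f["camera_matrix"]
q=(.4378,-.2334,.072); c=np.linalg.inv(T)@np.r_[R.T@(np.array(q)-p),1]; print((K@c[:3]/c[2])[:2])
go((.4378,-.2334,.047),down(np.radians(-83.8)))
E
```

```text
ee_pos: [0.437, -0.2322, 0.1734]
ee_pos: [0.4368, -0.2328, 0.1735]
[-22.36557992  23.79214993  57.93570146 118.82632334 -26.06748205
  51.13413614 -33.75757906]
[316.732868   240.49542026]
rot [-0.06  0.06 -0.36] d [0.0011 0.0006 0.1266]
```

View pics/w5.png

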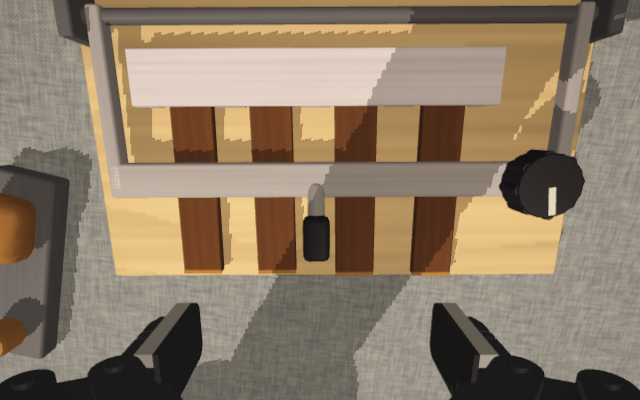

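```bash

python3 drive.py '[[[0,0,0],[0.001,0.001,0.05],1],[[0,0,0],[0.001,0.001,0.1],1],[[0,0,0],[0.001,0.001,0.126],1],[[0,0,0],[0.001,0.001,0.126],1]]' | sed -n '2p;4,6p'
python3 drive.py '[[[0,0,0],[0,0,0],0],[[0,0,0],[0,0,0],0],[[0,0,0],[0,0,0],0],[[0,0,0],[0,0,0],0],[[0,0,0],[0,0,0],0],[[0,0,0],[0,0,0],0],[[0,0,0],[0,0,0],0],[[0,0,0],[0,0,0],0]]' 30| sed -n '2p;4,6p'
python3 drive.py '[[[0,0,0],[0.003,0,-0.012],0],[[0,0,0],[0.007,0,-0.024],0],[[0,0,0],[0.012,0,-0.036],0],[[0,0,0],[0.018,0,-0.047],0],[[0,0,0],[0.018,0,-0.047],0]]'| sed -n '2,6p'
```

```text
ee_pos: [0.4354, -0.2332, 0.0448]
contact_force: [0.4, -0.1, 0.3]
width: 0.999
finger_force: 0.0
ee_pos: [0.4389, -0.2326, 0.0492]
contact_force: [-1.9, 4.9, 9.7]
width: 0.206
finger_force: 29.8
ee_pos: [0.4568, -0.2308, 0.0966]
ee_rot: [[0.994, 0.106, -0.0], [0.106, -0.994, 0.002], [0.0, -0.002, -1.0]]
contact_force: [0.1, 4.8, -2.9]
width: 0.203
finger_force: 30.1
```

```bash

python3 drive.py '[[[0,0,0],[0.007,0,-0.011],0],[[0,0,0],[0.014,0,-0.02],0],[[0,0,0],[0.032,0,-0.038],0],[[0,0,0],[0.053,0,-0.052],0],[[0,0,0],[0.076,0,-0.063],0],[[0,0,0],[0.1,0,-0.069],0],[[0,0,0],[0.125,0,-0.071],0],[[0,0,0],[0.125,0,-0.071],0]]'| sed -n '2,6p'
python3 drive.py '[[[0,0,0],[0.015,0,0.001],0],[[0,0,0],[0.027,0,0.003],0],[[0,0,0],[0.037,0,0.005],0],[[0,0,0],[0.047,0,0.009],0],[[0,0,0],[0.056,0,0.012],0],[[0,0,0],[0.056,0,0.012],0]]'| sed -n '2,6p'
python3 -c "
from h import *
cv2.imwrite('pics/s6.png',vision.grab_frame('scene')['img'][:360,60:540])"
```

```text
ee_pos: [0.584, -0.2171, 0.1679]
ee_rot: [[0.994, 0.108, 0.001], [0.108, -0.994, 0.0], [0.002, -0.0, -1.0]]
contact_force: [-2.1, 8.8, 4.8]
width: 0.204
finger_force: 31.3
ee_pos: [0.6382, -0.2113, 0.1557]
ee_rot: [[0.994, 0.106, 0.001], [0.106, -0.994, 0.001], [0.001, -0.001, -1.0]]
contact_force: [-0.7, 7.1, 0.8]
width: 0.205
finger_force: 32.6
```

View pics/s6.png

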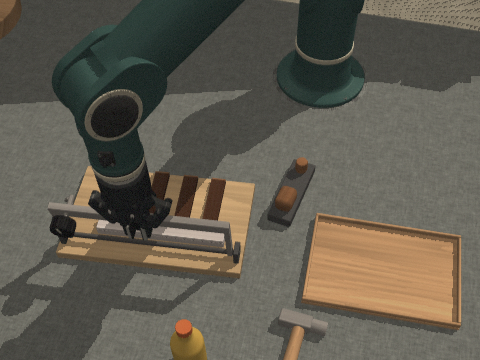

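The bar stands up past upright, all blanks are still in place, and the tray and bystanders are untouched. I'll release, rise, and write a tray locator.

```bash

python3 drive.py '[[[0,0,0],[0,0,0],0.6],[[0,0,0],[0,0,0],0.6],[[0,0,0],[0,0,0],0.6],[[0,0,0],[0,0,0],0.6],[[0,0,0],[0,0,-0.05],0.6],[[0,0,0],[0,0,-0.08],0.6],[[0,0,0],[-0.05,0,-0.08],0.6]]'| sed -n '2p;4,6p'
cat >> h.py <<'E'
PO=np.array([.4963,-.2424]); PT=.1081
rot2=lambda a:np.array([[np.cos(a),-np.sin(a)],[np.sin(a),np.cos(a)]])
def press(x,y): return PO+rot2(PT)@np.array([x,y])
def tray(img=None):
    f=vision.grab_frame("top"); im=f["img"] if img is None else img
    h=cv2.cvtColor(im,cv2.COLOR_BGR2HSV)
    m=((h[...,0]>5)&(h[...,0]<25)&(h[...,1]>75)).astype(np.uint8); m[:190]=0; m[:,:60]=0; m[370:]=0
    n,l,s,c=cv2.connectedComponentsWithStats(m)
    k=max((i for i in range(1,n) if c[i][0]<325),key=lambda i:s[i][4])
    pts=cv2.findNonZero((l==k).astype(np.uint8)); b=cv2.boxPoints(cv2.minAreaRect(pts))
    W=np.array([ray(f,p,.018)[:2] for p in b]); ctr=W.mean(0)
    e=[W[(i+1)%4]-W[i] for i in range(4)]; L=[np.linalg.norm(v) for v in e]
    v=e[int(np.argmax(L))]; v=v*np.sign(v[1]); th=np.arctan2(-v[0],v[1])
    return ctr,th,sorted(L)
E
python3 - <<'E'
from h import *
print(tray(cv2.imread("pics/top0.png")));print(tray())
for y in (.105,.045,-.015,-.075): print(y,press(-.02,y))
q=press(-.02,.105);go((*q,.1),down(np.radians(-83.8)))
print(st()[2]["joint_pos"])
E
```

```text
ee_pos: [0.5936, -0.219, 0.2392]
contact_force: [-0.4, -0.9, 0.6]
width: 0.596
finger_force: 0.0
(array([0.51348961, 0.21368449]), np.float64(0.04230565762507184), [np.float64(0.20319376365138175), np.float64(0.2040596945644001), np.float64(0.2928391926383355), np.float64(0.29736391970392534)])
(array([0.51335524, 0.21367939]), np.float64(0.0431258722855867), [np.float64(0.20304398621315042), np.float64(0.2039060426834949), np.float64(0.29296910412094934), np.float64(0.29749299931559214)])
0.105 [ 0.46508834 -0.14017069]
0.045 [ 0.47156171 -0.19982046]
-0.015 [ 0.47803509 -0.25947023]
-0.075 [ 0.48450846 -0.31912001]
rot [-0.14  0.23 -0.71] d [-0.1056 -0.0916  0.1349]
[-20.98181794  32.23199487  55.24836485  98.44626917 -28.86923718
  65.10975645 -41.65403937]
```

```bash

python3 drive.py '[[[0,0,-0.7],[-0.106,-0.092,0.05],0.55],[[0,0,-0.7],[-0.106,-0.092,0.1],0.55],[[0,0,-0.7],[-0.106,-0.092,0.135],0.55],[[0,0,-0.7],[-0.106,-0.092,0.135],0.55],[[0,0,-0.7],[-0.106,-0.092,0.135],0.55],[[0,0,-0.7],[-0.106,-0.092,0.135],0.55],[[0,0,-0.7],[-0.106,-0.092,0.135],0.55]]'| sed -n '2p;4,6p'
python3 - <<'E'
from h import *
p,R,s=st()
f=vision.grab_frame("wrist");cv2.imwrite("pics/w7.png",f["img"])
T=np.array(f["T_tool_cam"]);K=f["camera_matrix"]
for x in (-.02,-.095):
    q=(*press(x,.105),.03); c=np.linalg.inv(T)@np.r_[R.T@(np.array(q)-p),1]; print((K@c[:3]/c[2])[:2])
q=press(-.02,.105);go((*q,.02),down(np.radians(-83.8)))
E
```

```text
ee_pos: [0.4733, -0.1395, 0.1005]
contact_force: [0.4, -0.6, -0.3]
width: 0.552
finger_force: 0.0
[314.7768225  269.95391705]
[313.85703772 380.6825891 ]
rot [ 0.09 -0.17  0.43] d [-0.0086 -0.0005  0.0806]
```

View pics/w7.png

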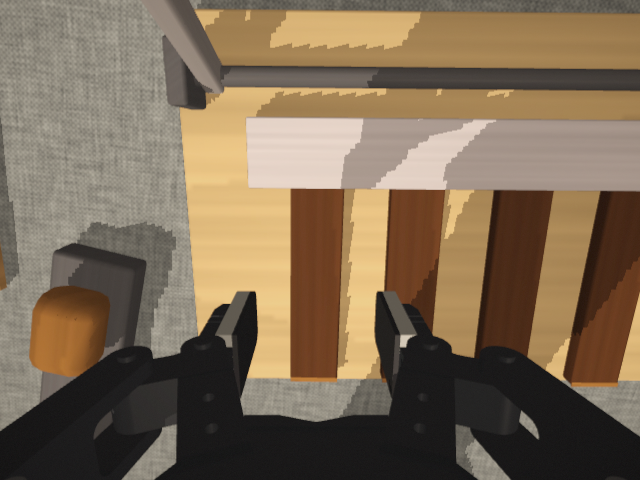

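Blank 1's front end is at (314,379), against a predicted (314,381), and it is centred between the fingers. I'll go down, grip and draw.

```bash

python3 drive.py '[[[0,0,0],[-0.001,0,0.04],0.55],[[0,0,0],[-0.001,0,0.07],0.55],[[0,0,0],[-0.001,0,0.08],0.55],[[0,0,0],[-0.001,0,0.08],0.55],[[0,0,0],[-0.001,0,0.08],0.55]]'| sed -n '2p;4,6p'
python3 -c "
from h import *;q=press(-.02,.105);go((*q,.02),down(np.radians(-83.8)))"
python3 drive.py '[[[0,0,0],[0,0,0],0],[[0,0,0],[0,0,0],0],[[0,0,0],[0,0,0],0],[[0,0,0],[0,0,0],0],[[0,0,0],[0,0,0],0]]' 40| sed -n '2p;4,6p'
python3 drive.py '[[[0,0,0],[-0.015,0,0],0],[[0,0,0],[-0.03,0,0],0],[[0,0,0],[-0.045,0,0],0],[[0,0,0],[-0.05,0,0],0],[[0,0,0],[-0.05,0,0],0]]'| sed -n '2p;4,6p'
```

```text
ee_pos: [0.4718, -0.1392, 0.0205]
contact_force: [-0.2, -0.3, 0.2]
width: 0.547
finger_force: 0.0
rot [ 0.06 -0.11  0.44] d [-0.0067  0.0002  0.0005]
ee_pos: [0.4717, -0.1387, 0.0207]
contact_force: [0.1, 1.3, 6.4]
width: 0.336
finger_force: 39.5
ee_pos: [0.4214, -0.1446, 0.0206]
contact_force: [-1.8, -0.6, 13.3]
width: 0.335
finger_force: 41.2
```

```bash

python3 drive.py '[[[0,0,0],[0,0,-0.04],0],[[0,0,0],[0,0,-0.08],0],[[0,0,0],[0,0,-0.1],0],[[0,0,0],[0,0,-0.1],0]]'| sed -n '2p;4,6p'
cat >> h.py <<'E'
def slot(ty,off,z=.1):
    c,th,L=tray(); c=c+[-.001,-.002]; th+=.008; print("tray",c.round(4),th.round(3),np.round(L,3))
    q=c+rot2(th)@np.array([off,ty]); go((*q,z),down(th-np.pi/2))
E
python3 -c "
from h import *; slot(-.09,.0067)"
```

```text
ee_pos: [0.4229, -0.1443, 0.1218]
contact_force: [-0.0, 0.1, 0.6]
width: 0.333
finger_force: 39.9
tray [0.5124 0.2117] 0.051 [0.203 0.204 0.293 0.297]
rot [-0.03 -0.19  3.8 ] d [ 0.1321 -0.252   0.021 ]
```

```bash

python3 drive.py '[[[0,0,3.8],[0.02,-0.04,0],0],[[0,0,3.8],[0.04,-0.08,0],0],[[0,0,3.8],[0.06,-0.12,0],0],[[0,0,3.8],[0.08,-0.16,0],0],[[0,0,3.8],[0.1,-0.2,0.01],0],[[0,0,3.8],[0.132,-0.252,0.021],0],[[0,0,3.8],[0.132,-0.252,0.021],0],[[0,0,3.8],[0.132,-0.252,0.021],0]]'| sed -n '2p;4,6p'
python3 -c "
from h import *; slot(-.09,.0067,.0075)"
```

```text
ee_pos: [0.5222, 0.1233, 0.0965]
contact_force: [-0.7, -0.7, -0.2]
width: 0.339
finger_force: 39.9
tray [0.5157 0.1366] -1.499 [0.143 0.145 0.203 0.203]
rot [1.800e-01 3.000e-02 8.883e+01] d [-0.095  -0.0075  0.0898]
```

The second tray reading is occluded by the arm, so I'm ignoring it and using the one taken just before. Lowering now.

```bash

python3 drive.py '[[[0,0,0],[0,0,0.04],0],[[0,0,0],[0,0,0.07],0],[[0,0,0],[0,0,0.08],0],[[0,0,0],[0,0,0.088],0],[[0,0,0],[0,0,0.088],0]]'| sed -n '2p;4,6p'
python3 drive.py '[[[0,0,0],[0,0,0],0.52],[[0,0,0],[0,0,0],0.52],[[0,0,0],[0,0,0],0.52],[[0,0,0],[0,0,-0.04],0.52],[[0,0,0],[0,0,-0.08],0.52],[[0,0,0],[0,0,-0.12],0.52],[[0,0,0],[0,0,-0.12],0.52]]'| sed -n '2p;4,6p'
python3 - <<'E'
from h import *
q=press(-.02,.045);go((*q,.1),down(np.radians(-83.8)))
E
```

```text
ee_pos: [0.5228, 0.1202, 0.0104]
contact_force: [0.1, -0.0, -0.5]
width: 0.337
finger_force: 39.9
ee_pos: [0.526, 0.1219, 0.1352]
contact_force: [0.4, -0.1, -0.2]
width: 0.519
finger_force: 0.0
rot [-0.17 -0.49 -3.34] d [-0.0707  0.3187  0.0336]
```

```bash

python3 drive.py '[[[0,0,-3.3],[-0.01,0.045,0],0.55],[[0,0,-3.3],[-0.02,0.09,0],0.55],[[0,0,-3.3],[-0.03,0.135,0],0.55],[[0,0,-3.3],[-0.04,0.18,0.01],0.55],[[0,0,-3.3],[-0.05,0.225,0.02],0.55],[[0,0,-3.3],[-0.06,0.27,0.033],0.55],[[0,0,-3.3],[-0.071,0.319,0.033],0.55],[[0,0,-3.3],[-0.071,0.319,0.033],0.55]]'| sed -n '2p'
python3 drive.py '[[[0,0,0],[0,0,0],0.55],[[0,0,0],[0,0,0],0.55],[[0,0,0],[0,0,0],0.55]]'| sed -n '2p'
python3 - <<'E'
from h import *
print(tray())
q=press(-.02,.045);go((*q,.02),down(np.radians(-83.8)))
E
```

```text
ee_pos: [0.4652, -0.2087, 0.0979]
ee_pos: [0.4684, -0.1987, 0.0972]
(array([0.52933735, 0.18007365]), np.float64(0.04159163186332189), [np.float64(0.20295556373631138), np.float64(0.20381017844756744), np.float64(0.29213829771884614), np.float64(0.29663988217380843)])
rot [-0.04 -0.01  0.16] d [0.003  0.0014 0.0772]
```

The tray has been knocked and is now at about (0.528, 0.178). I'll use the new pose from here.

```bash

python3 drive.py '[[[0,0,0],[0.003,0.001,0.04],0.55],[[0,0,0],[0.003,0.001,0.07],0.55],[[0,0,0],[0.003,0.001,0.077],0.55],[[0,0,0],[0.003,0.001,0.077],0.55],[[0,0,0],[0.003,0.001,0.077],0.55]]'| sed -n '2p;4,6p'
python3 -c "
from h import *;q=press(-.02,.045);go((*q,.02),down(np.radians(-83.8)))"
python3 drive.py '[[[0,0,0],[0,0,0],0],[[0,0,0],[0,0,0],0],[[0,0,0],[0,0,0],0],[[0,0,0],[0,0,0],0],[[0,0,0],[0,0,0],0]]' 40| sed -n '2p;4,6p'
python3 drive.py '[[[0,0,0],[-0.015,0,0],0],[[0,0,0],[-0.03,0,0],0],[[0,0,0],[-0.045,0,0],0],[[0,0,0],[-0.05,0,0],0],[[0,0,0],[-0.05,0,0],0]]'| sed -n '2p;4,6p'
python3 drive.py '[[[0,0,0],[0,0,-0.04],0],[[0,0,0],[0,0,-0.08],0],[[0,0,0],[0,0,-0.1],0],[[0,0,0],[0,0,-0.1],0]]'| sed -n '2p;4,6p'
python3 -c "
from h import *; slot(-.03,-.002)"
```

```text
ee_pos: [0.4716, -0.2015, 0.0213]
contact_force: [-0.5, 0.3, 0.4]
width: 0.554
finger_force: 0.0
rot [ 0.05 -0.07 -0.  ] d [ 0.0001 -0.0017  0.0013]
ee_pos: [0.4719, -0.2015, 0.0217]
contact_force: [-0.5, 1.2, 6.2]
width: 0.336
finger_force: 39.6
ee_pos: [0.421, -0.2076, 0.0217]
contact_force: [-2.4, 0.1, 10.7]
width: 0.335
finger_force: 40.9
ee_pos: [0.4224, -0.2073, 0.1228]
contact_force: [-0.2, 0.4, -0.5]
width: 0.338
finger_force: 40.0
tray [0.5283 0.1781] 0.05 [0.203 0.204 0.292 0.296]
rot [-0.02 -0.17  3.34] d [ 0.1437 -0.341   0.0218]
```

```bash

python3 drive.py '[[[0,0,3.3],[0.02,-0.045,0],0],[[0,0,3.3],[0.04,-0.09,0],0],[[0,0,3.3],[0.06,-0.135,0],0],[[0,0,3.3],[0.08,-0.18,0],0],[[0,0,3.3],[0.1,-0.225,0],0],[[0,0,3.3],[0.12,-0.27,0],0],[[0,0,3.3],[0.143,-0.315,0],0],[[0,0,3.3],[0.143,-0.345,0.01],0]]'| sed -n '2p;4,6p'
python3 drive.py '[[[0,0,0],[0,0,0.02],0],[[0,0,0],[0,0,0.02],0],[[0,0,0],[0,0,0.02],0],[[0,0,0],[0,0,0.02],0]]'| sed -n '2p;4,6p'
python3 -c "
from h import *; th=.05;q=np.array([.5283,.1781])+rot2(th)@np.array([0,-.026]); go((*q,.007),down(th-np.pi/2))"
```

```text
ee_pos: [0.528, 0.1557, 0.1097]
contact_force: [0.4, -0.5, -0.2]
width: 0.336
finger_force: 40.0
ee_pos: [0.5266, 0.1502, 0.0907]
contact_force: [0.4, -0.5, -1.0]
width: 0.333
finger_force: 40.0
rot [ 0.02 -0.02 -0.14] d [ 0.0031 -0.0018  0.0837]
```

```bash

python3 drive.py '[[[0,0,0],[0.003,-0.002,0.04],0],[[0,0,0],[0.003,-0.002,0.07],0],[[0,0,0],[0.003,-0.002,0.08],0],[[0,0,0],[0.003,-0.002,0.083],0],[[0,0,0],[0.003,-0.002,0.083],0]]'| sed -n '2p;4,6p'
python3 drive.py '[[[0,0,0],[0,0,0],0.52],[[0,0,0],[0,0,0],0.52],[[0,0,0],[0,0,0],0.52],[[0,0,0],[0,0,-0.04],0.52],[[0,0,0],[0,0,-0.08],0.52],[[0,0,0],[0,0,-0.12],0.52],[[0,0,0],[0,0,-0.12],0.52]]'| sed -n '2p;4,6p'
python3 - <<'E'
from h import *
q=press(-.02,-.015);go((*q,.1),down(np.radians(-83.8)))
E
```

```text
ee_pos: [0.5299, 0.1529, 0.0085]
contact_force: [0.4, 0.8, -0.1]
width: 0.333
finger_force: 40.0
ee_pos: [0.5325, 0.1542, 0.1322]
contact_force: [0.8, -0.6, 0.4]
width: 0.527
finger_force: 0.0
rot [-0.17 -0.48 -3.35] d [-0.0752  0.4106  0.0302]
```

```bash

python3 drive.py '[[[0,0,-3.3],[-0.01,0.049,0],0.55],[[0,0,-3.3],[-0.02,0.098,0],0.55],[[0,0,-3.3],[-0.03,0.147,0],0.55],[[0,0,-3.3],[-0.04,0.196,0],0.55],[[0,0,-3.3],[-0.05,0.245,0],0.55],[[0,0,-3.3],[-0.06,0.294,0.0],0.55],[[0,0,-3.3],[-0.071,0.343,0.015],0.55],[[0,0,-3.3],[-0.075,0.392,0.03],0.55]]'| sed -n '2p'
python3 drive.py '[[[0,0,0],[0,0.019,0],0.55],[[0,0,0],[0,0.019,0],0.55],[[0,0,0],[0,0.019,0],0.55],[[0,0,0],[0,0.019,0],0.55]]'| sed -n '2p'
python3 - <<'E'
from h import *
print(tray())
q=press(-.02,-.015);go((*q,.02),down(np.radians(-83.8)))
E
```

```text
ee_pos: [0.4733, -0.2392, 0.0981]
ee_pos: [0.4764, -0.2549, 0.0982]
(array([0.52933524, 0.18012193]), np.float64(0.041591371003368696), [np.float64(0.20295582908139223), np.float64(0.20381018070336548), np.float64(0.29204228096814694), np.float64(0.2965423544519159)])
rot [-0.06 -0.    0.12] d [0.001  0.0049 0.0783]
```

```bash

python3 drive.py '[[[0,0,0],[0.001,0.003,0.04],0.55],[[0,0,0],[0.001,0.003,0.07],0.55],[[0,0,0],[0.001,0.003,0.078],0.55],[[0,0,0],[0.001,0.003,0.078],0.55],[[0,0,0],[0.001,0.003,0.078],0.55]]'| sed -n '2p;4,6p'
python3 -c "
from h import *;q=press(-.02,-.015);go((*q,.02),down(np.radians(-83.8)))"
python3 drive.py '[[[0,0,0],[0,0,0],0],[[0,0,0],[0,0,0],0],[[0,0,0],[0,0,0],0],[[0,0,0],[0,0,0],0],[[0,0,0],[0,0,0],0]]' 40| sed -n '2p;4,6p'
python3 drive.py '[[[0,0,0],[-0.015,0,0],0],[[0,0,0],[-0.03,0,0],0],[[0,0,0],[-0.045,0,0],0],[[0,0,0],[-0.05,0,0],0],[[0,0,0],[-0.05,0,0],0]]'| sed -n '2p;4,6p'
python3 drive.py '[[[0,0,0],[0,0,-0.04],0],[[0,0,0],[0,0,-0.08],0],[[0,0,0],[0,0,-0.1],0],[[0,0,0],[0,0,-0.1],0]]'| sed -n '2p;4,6p'
python3 -c "
from h import *; slot(.034,0)"
```

```text
ee_pos: [0.4782, -0.2596, 0.0215]
contact_force: [-0.5, -0.6, -0.3]
width: 0.546
finger_force: 0.0
rot [ 0.05 -0.07  0.  ] d [-0.0001 -0.0002  0.0015]
ee_pos: [0.4784, -0.2598, 0.022]
contact_force: [-0.8, 1.3, 6.4]
width: 0.338
finger_force: 39.8
ee_pos: [0.4273, -0.266, 0.0219]
contact_force: [-2.4, 0.4, 10.9]
width: 0.336
finger_force: 40.7
ee_pos: [0.4287, -0.2658, 0.1231]
contact_force: [0.7, -0.3, 0.6]
width: 0.34
finger_force: 39.9
tray [0.5283 0.1781] 0.05 [0.203 0.204 0.292 0.297]
rot [ 0.01 -0.17  3.33] d [ 0.1493 -0.4636  0.0218]
```

```bash

python3 drive.py '[[[0,0,3.3],[0.016,-0.047,0],0],[[0,0,3.3],[0.032,-0.094,0],0],[[0,0,3.3],[0.048,-0.141,0],0],[[0,0,3.3],[0.064,-0.188,0],0],[[0,0,3.3],[0.08,-0.235,0],0],[[0,0,3.3],[0.096,-0.282,0],0],[[0,0,3.3],[0.112,-0.329,0],0],[[0,0,3.3],[0.128,-0.376,0],0]]'| sed -n '2p;4,6p'
python3 drive.py '[[[0,0,0],[0.015,-0.045,0],0],[[0,0,0],[0.021,-0.088,0.02],0],[[0,0,0],[0.021,-0.088,0.02],0],[[0,0,0],[0.021,-0.088,0.02],0],[[0,0,0],[0.021,-0.088,0.02],0]]'| sed -n '2p;4,6p'
python3 -c "
from h import *; th=.05;q=np.array([.5283,.1781])+rot2(th)@np.array([0,.034]); go((*q,.007),down(th-np.pi/2))"
```

```text
ee_pos: [0.5135, 0.1244, 0.1192]
contact_force: [0.8, -0.1, -0.2]
width: 0.335
finger_force: 39.9
ee_pos: [0.5306, 0.2096, 0.0998]
contact_force: [-0.1, 0.1, -0.5]
width: 0.333
finger_force: 39.9
rot [ 0.08  0.06 -0.12] d [-0.0038 -0.0028  0.0928]
```

```bash

python3 drive.py '[[[0,0,0],[-0.003,-0.001,0.04],0],[[0,0,0],[-0.003,-0.001,0.075],0],[[0,0,0],[-0.003,-0.001,0.087],0],[[0,0,0],[-0.003,-0.001,0.092],0],[[0,0,0],[-0.003,-0.001,0.092],0]]'| sed -n '2p;4,6p'
python3 drive.py '[[[0,0,0],[0,0,0],0.52],[[0,0,0],[0,0,0],0.52],[[0,0,0],[0,0,0],0.52],[[0,0,0],[0,0,-0.04],0.52],[[0,0,0],[0,0,-0.08],0.52],[[0,0,0],[0,0,-0.12],0.52],[[0,0,0],[0,0,-0.12],0.52]]'| sed -n '2p;4,6p'
python3 - <<'E'
from h import *
q=press(-.02,-.075);go((*q,.1),down(np.radians(-83.8)))
E
```

```text
ee_pos: [0.5289, 0.2111, 0.0092]
contact_force: [-0.2, 0.5, 0.2]
width: 0.333
finger_force: 39.9
ee_pos: [0.5314, 0.2132, 0.1336]
contact_force: [0.6, 0.0, -0.5]
width: 0.52
finger_force: 0.0
rot [-0.22 -0.49 -3.34] d [-0.0736  0.5295  0.0308]
```

```bash

python3 drive.py '[[[0,0,-3.3],[-0.007,0.049,0],0.55],[[0,0,-3.3],[-0.014,0.098,0],0.55],[[0,0,-3.3],[-0.021,0.147,0],0.55],[[0,0,-3.3],[-0.028,0.196,0],0.55],[[0,0,-3.3],[-0.035,0.245,0],0.55],[[0,0,-3.3],[-0.042,0.294,0],0.55],[[0,0,-3.3],[-0.049,0.343,0],0.55],[[0,0,-3.3],[-0.056,0.392,0],0.55]]'| sed -n '2p'
python3 drive.py '[[[0,0,0],[-0.007,0.048,0.01],0.55],[[0,0,0],[-0.014,0.096,0.02],0.55],[[0,0,0],[-0.018,0.137,0.03],0.55],[[0,0,0],[-0.018,0.137,0.03],0.55],[[0,0,0],[-0.018,0.137,0.03],0.55],[[0,0,0],[-0.018,0.137,0.03],0.55]]'| sed -n '2p'
python3 - <<'E'
from h import *
print(tray())
q=press(-.02,-.075);go((*q,.02),down(np.radians(-83.8)))
E
```

```text
ee_pos: [0.4913, -0.1834, 0.1284]
ee_pos: [0.4888, -0.3186, 0.0981]
(array([0.52937551, 0.18013471]), np.float64(0.04211891767621975), [np.float64(0.20295181733160197), np.float64(0.2038040457267733), np.float64(0.29211819020571034), np.float64(0.2966196483227665)])
rot [-0.07 -0.02  0.1 ] d [-0.0048  0.0005  0.0783]
```

```bash

python3 drive.py '[[[0,0,0],[-0.003,0,0.04],0.55],[[0,0,0],[-0.003,0,0.07],0.55],[[0,0,0],[-0.003,0,0.078],0.55],[[0,0,0],[-0.003,0,0.078],0.55],[[0,0,0],[-0.003,0,0.078],0.55]]'| sed -n '2p;4,6p'
python3 -c "
from h import *;q=press(-.02,-.075);go((*q,.02),down(np.radians(-83.8)))"
python3 drive.py '[[[0,0,0],[0,0,0],0],[[0,0,0],[0,0,0],0],[[0,0,0],[0,0,0],0],[[0,0,0],[0,0,0],0],[[0,0,0],[0,0,0],0]]' 40| sed -n '2p;4,6p'
python3 drive.py '[[[0,0,0],[-0.015,0,0],0],[[0,0,0],[-0.03,0,0],0],[[0,0,0],[-0.045,0,0],0],[[0,0,0],[-0.05,0,0],0],[[0,0,0],[-0.05,0,0],0]]'| sed -n '2p;4,6p'
python3 drive.py '[[[0,0,0],[0,0,-0.04],0],[[0,0,0],[0,0,-0.08],0],[[0,0,0],[0,0,-0.1],0],[[0,0,0],[0,0,-0.1],0]]'| sed -n '2p;4,6p'
python3 -c "
from h import *; slot(.092,0)"
```

```text
ee_pos: [0.4866, -0.3204, 0.0217]
contact_force: [-0.2, -0.1, -0.9]
width: 0.549
finger_force: 0.0
rot [ 0.07 -0.09  0.02] d [-0.002  -0.0015  0.0017]
ee_pos: [0.4867, -0.3208, 0.0221]
contact_force: [-0.6, 1.3, 6.3]
width: 0.336
finger_force: 40.1
ee_pos: [0.4355, -0.3269, 0.0221]
contact_force: [-2.6, 0.3, 8.9]
width: 0.338
finger_force: 40.5
ee_pos: [0.437, -0.327, 0.1234]
contact_force: [0.2, -0.7, -0.3]
width: 0.338
finger_force: 40.0
tray [0.5284 0.178 ] 0.05 [0.203 0.204 0.292 0.297]
rot [ 0.05 -0.17  3.33] d [ 0.151  -0.5831  0.0216]
```

```bash

python3 drive.py '[[[0,0,3.3],[0.013,-0.048,0],0],[[0,0,3.3],[0.026,-0.096,0],0],[[0,0,3.3],[0.039,-0.144,0],0],[[0,0,3.3],[0.052,-0.192,0],0],[[0,0,3.3],[0.065,-0.24,0],0],[[0,0,3.3],[0.078,-0.288,0],0],[[0,0,3.3],[0.091,-0.336,0],0],[[0,0,3.3],[0.104,-0.384,0],0]]'| sed -n '2p;4,6p'
python3 drive.py '[[[0,0,0],[0.013,-0.048,0],0],[[0,0,0],[0.026,-0.096,0],0],[[0,0,0],[0.036,-0.144,0],0],[[0,0,0],[0.036,-0.193,0.01],0],[[0,0,0],[0.036,-0.204,0.02],0],[[0,0,0],[0.036,-0.204,0.02],0],[[0,0,0],[0.036,-0.204,0.02],0],[[0,0,0],[0.036,-0.204,0.02],0]]'| sed -n '2p;4,6p'
python3 -c "
from h import *; th=.05;q=np.array([.5284,.178])+rot2(th)@np.array([0,.092]); go((*q,.007),down(th-np.pi/2))"
```

```text
ee_pos: [0.4969, 0.0692, 0.1194]
contact_force: [1.4, 0.1, 0.2]
width: 0.338
finger_force: 40.0
ee_pos: [0.5243, 0.2701, 0.1007]
contact_force: [-0.5, -0.5, 0.4]
width: 0.336
finger_force: 40.0
rot [ 0.05 -0.01 -0.21] d [-0.0005  0.0001  0.0937]
```

```bash

python3 drive.py '[[[0,0,0],[0,0,0.04],0],[[0,0,0],[0,0,0.075],0],[[0,0,0],[0,0,0.088],0],[[0,0,0],[0,0,0.093],0],[[0,0,0],[0,0,0.093],0]]'| sed -n '2p;4,6p'
python3 drive.py '[[[0,0,0],[0,0,0],0.5],[[0,0,0],[0,0,0],0.5],[[0,0,0],[0,0,0],0.5],[[0,0,0],[0,0,-0.04],0.5],[[0,0,0],[0,0,-0.08],0.5],[[0,0,0],[0,0,-0.12],0.5],[[0,0,0],[0,0,-0.12],0.5]]'| sed -n '1,2p;4,6p'
python3 drive.py '[[[0,0,-3.3],[0,0.049,-0.02],0.6],[[0,0,-3.3],[0,0.098,-0.04],0.6],[[0,0,-3.3],[0,0.147,-0.06],0.6],[[0,0,-3.3],[0,0.196,-0.08],0.6],[[0,0,-3.3],[0,0.245,-0.1],0.6],[[0,0,-3.3],[0,0.294,-0.1],0.6],[[0,0,-3.3],[0,0.343,-0.1],0.6],[[0,0,-3.3],[0,0.392,-0.1],0.6]]'| sed -n '2p'
python3 - <<'E'
from h import *
im=vision.grab_frame("scene")["img"];cv2.imwrite("pics/s8.png",cv2.resize(im[90:390,90:550],None,fx=1.7,fy=1.7))
a=10.4+106; r=.144
q=press(.085-r*np.cos(np.radians(a)),.015); z=.037+r*np.sin(np.radians(a)); print(q,z)
go((*q,.25),down(np.radians(-83.8)))
E
```

```text
ee_pos: [0.5247, 0.2713, 0.0088]
contact_force: [0.5, 0.7, -0.3]
width: 0.333
finger_force: 40.0
time_s: 36.35
ee_pos: [0.5271, 0.2737, 0.1327]
contact_force: [0.2, -0.3, 0.1]
width: 0.498
finger_force: 0.0
ee_pos: [0.5427, -0.1094, 0.2274]
[ 0.64283923 -0.21140904] 0.16598249347447544
rot [ 0.35 -0.14 -0.74] d [ 0.0924  0.1001 -0.0205]
```

View pics/s8.png

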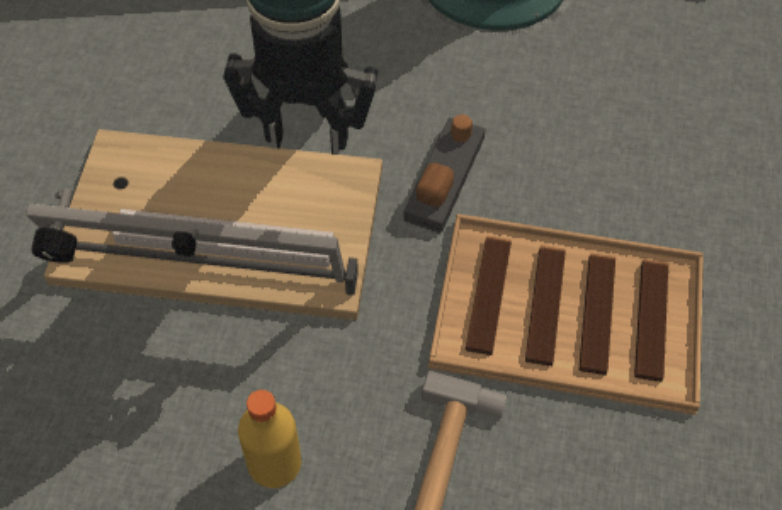

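All four blanks lie flat and separate in the tray, and the bar rests open. Now I'll fetch the lug, expected at (0.643, −0.211, 0.166).

```bash

python3 drive.py '[[[0,0,-0.7],[0.03,0.035,-0.02],0.6],[[0,0,-0.7],[0.06,0.07,-0.02],0.6],[[0,0,-0.7],[0.092,0.1,-0.02],0.6],[[0,0,-0.7],[0.092,0.1,-0.02],0.6],[[0,0,-0.7],[0.092,0.1,-0.02],0.6],[[0,0,-0.7],[0.092,0.1,-0.02],0.6]]'| sed -n '2p'
python3 - <<'E'
from h import *
p,R,s=st()
f=vision.grab_frame("wrist");im=f["img"].copy()
T=np.array(f["T_tool_cam"]);K=f["camera_matrix"]
q=(.6428,-.2114,.166); c=np.linalg.inv(T)@np.r_[R.T@(np.array(q)-p),1]; print((K@c[:3]/c[2])[:2])
cv2.imwrite("pics/w9.png",im)
go((.6428,-.2114,.149),down(np.radians(-83.8)))
E
```

```text
ee_pos: [0.6444, -0.1966, 0.2468]
[339.42420581 256.25454575]
rot [-0.07  0.02  0.71] d [-0.0035  0.015   0.0981]
```

View pics/w9.png

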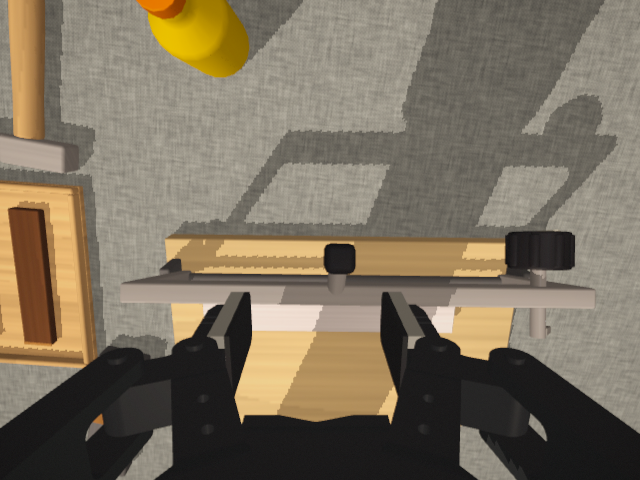

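The lug is at (339,258), as predicted (339,256).

```bash

python3 drive.py '[[[0,0,0.7],[-0.003,0.012,0],0.6],[[0,0,0.7],[-0.003,0.012,0.02],0.6],[[0,0,0.7],[-0.003,0.012,0.06],0.6],[[0,0,0.7],[-0.003,0.012,0.09],0.6],[[0,0,0.7],[-0.003,0.012,0.098],0.6],[[0,0,0.7],[-0.003,0.012,0.098],0.6]]'| sed -n '2p;4,6p'
python3 -c "
from h import *;go((.6428,-.2114,.149),down(np.radians(-83.8)))"
python3 drive.py '[[[0,0,0],[0,0,0],0],[[0,0,0],[0,0,0],0],[[0,0,0],[0,0,0],0],[[0,0,0],[0,0,0],0],[[0,0,0],[0,0,0],0],[[0,0,0],[0,0,0],0]]' 30| sed -n '2p;4,6p'
```

```text
ee_pos: [0.6429, -0.2097, 0.149]
contact_force: [-0.0, -0.8, 0.2]
width: 0.606
finger_force: 0.0
rot [-0.02  0.08 -0.04] d [-0.0003  0.0017 -0.    ]
ee_pos: [0.6445, -0.2105, 0.1514]
contact_force: [-0.3, -0.3, 6.5]
width: 0.205
finger_force: 32.4
```

```bash

python3 drive.py '[[[0,0,0],[-0.013,0,-0.005],0],[[0,0,0],[-0.026,0,-0.01],0],[[0,0,0],[-0.048,0,-0.014],0],[[0,0,0],[-0.063,0,-0.015],0],[[0,0,0],[-0.088,0,-0.013],0],[[0,0,0],[-0.112,0,-0.007],0],[[0,0,0],[-0.135,0,0.004],0],[[0,0,0],[-0.135,0,0.004],0]]'| sed -n '2p;4,6p'
python3 drive.py '[[[0,0,0],[-0.01,0,0.006],0],[[0,0,0],[-0.021,0,0.014],0],[[0,0,0],[-0.039,0,0.032],0],[[0,0,0],[-0.053,0,0.052],0],[[0,0,0],[-0.059,0,0.063],0],[[0,0,0],[-0.064,0,0.075],0],[[0,0,0],[-0.068,0,0.087],0],[[0,0,0],[-0.07,0,0.095],0]]'| sed -n '2p;4,6p'
python3 drive.py '[[[0,0,0],[-0.001,0,0.004],0],[[0,0,0],[-0.001,0,0.004],0]]'| sed -n '2p;4,6p'
```

```text
ee_pos: [0.505, -0.2255, 0.1453]
contact_force: [-5.0, -1.1, 7.2]
width: 0.204
finger_force: 35.0
ee_pos: [0.4376, -0.2328, 0.0498]
contact_force: [-4.1, -3.8, 0.9]
width: 0.208
finger_force: 36.1
ee_pos: [0.4368, -0.2328, 0.0458]
contact_force: [-4.2, -3.2, -1.3]
width: 0.206
finger_force: 35.8
```

```bash

python3 drive.py '[[[0,0,0],[0,0,0],0.6],[[0,0,0],[0,0,0],0.6],[[0,0,0],[0,0,0],0.6],[[0,0,0],[0,0,0],0.6],[[0,0,0],[0,0,-0.04],0.6],[[0,0,0],[0,0,-0.09],0.6],[[0,0,0],[0,0,-0.14],0.6],[[0,0,0],[0,0,-0.16],0.6]]'| sed -n '2p;4,6p'
python3 drive.py '[[[0,0,0],[-0.03,0,-0.04],0.6],[[0,0,0],[-0.03,0,-0.04],0.6],[[0,0,0],[-0.03,0,-0.04],0.6],[[0,0,0],[-0.03,0,-0.04],0.6],[[0,0,0],[-0.03,0,-0.04],0.6]]'| sed -n '1,2p;4,6p'
python3 -c "
from h import *
im=vision.grab_frame('scene')['img'];cv2.imwrite('pics/s10.png',cv2.resize(im[90:390,90:550],None,fx=1.7,fy=1.7))"
```

```text
ee_pos: [0.4402, -0.2331, 0.2102]
contact_force: [0.4, 0.0, -0.6]
width: 0.597
finger_force: 0.0
time_s: 42.15
ee_pos: [0.4088, -0.2347, 0.2455]
contact_force: [0.7, -0.6, -0.4]
width: 0.604
finger_force: 0.0
```

View pics/s10.png

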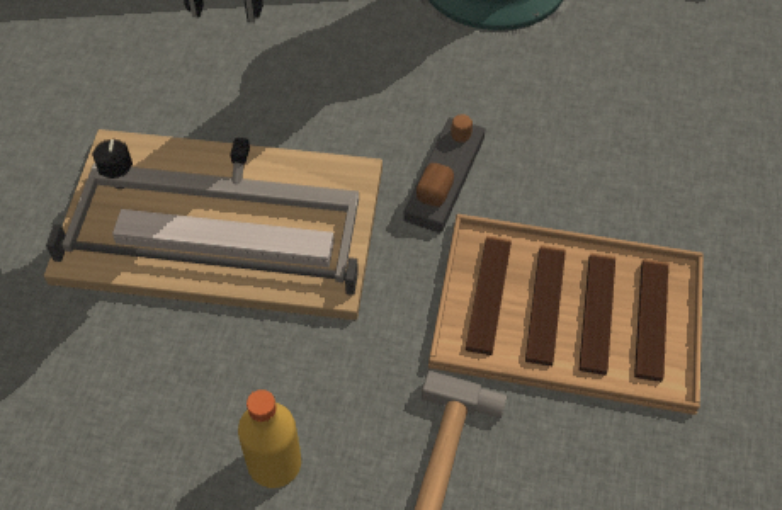

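The bar is down, with its lug at (240,150), and the four blanks are flat in the tray. The bystanders are untouched and the robot is clear, so I'm handing in.

```bash
python3 -c "
from rig import env, vision, sensors, sign_off; print(sign_off())"
```

```text
the job is handed in; nothing more can be done
None
```

The job is handed in: I undid the knob (it turns clockwise) and laid all four blanks flat and side by side in the tray. The empty clamp bar is back down and the other things on the bench are untouched, but the sign-off returned no verdict.

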